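# Clear the staple carton and clamp a stool seat base in the cam jig

### The job

The square plywood seat base must be clamped in the jig, but a carton of staples stands in the way of the red cam lever: first clear the carton away, keeping it upright, onto the yellow taped square. Then, with the lever still open, turn the setting nut so that its red end points at the green mark, and finally swing the lever fully shut so that the seat base is held. Never drive the lever into the carton, and leave the other things on the table alone.

Things in the scene. Friction and masses are not known exactly. Their poses are not given: they have to be found in the camera images.
- jig: fixed clamping jig; plywood plate 12 mm thick, x -110 to 110, y -134 to 180 mm about its origin (on the table, under the seat base's place); its x points away from the robot at yaw 0. Along y: cam lever pivot at -119 mm, seat base between two aluminium side rails 28 mm tall, setting nut at about +100 mm on a grey sprung carriage (100 x 64 mm, top at 44 mm), grey end block
- lever (a joint): red-handled cam lever turning level about a vertical pivot; 0 = fully shut (it points along the jig's -x, against a hard stop), growing anticlockwise seen from above to 1.6 fully open (along the jig's -y). Its cam presses on the seat base's -y edge. It stays where left; turning takes 0.1 N m, up to 0.6 N m while clamping
- lever_pivot (a point): the lever's pivot axis, at the lever's mid-height (42 mm above the table); its axes turn with the lever, -x points along the lever to its tip
- lever_tip (a point): outer end of the lever's red handle, 140 mm from the pivot, 42 mm above the table. The handle is 17 mm wide and 15 mm tall over its outer 75 mm (underside 34 mm above the table), a bar 13 mm wide and 11 mm tall before that
- nut (a joint): setting nut turning about a vertical axis, clockwise seen from above as the value grows, range 0 to 3; an eccentric under it is the stop for the seat base. At 1.9 its red end points at the green mark, which gives the right lock force; smaller is looser (about 4 mm per rad). It stays where left; turning takes about 0.15 N m
- nut_grip (a point): on the nut's axis, at the height to grip, 72 mm above the table; the carriage below it gives on a spring (3.6 N/mm, up to 12 mm) along the jig's +y. The grip is a black upright bar 58 mm long, 12 mm thick, 53 to 81 mm above the table, one end red. At nut value v the red end points, in the jig's frame, at the angle pi + 1.9 - v from the jig's x axis (anticlockwise from above)
- nut_mark (a point): centre of the green mark, a 16 x 7 mm stripe on top of the carriage, 40 mm from the nut's axis in the jig's -x direction
- panel: square plywood seat base 170 x 170 x 18 mm, 300 g, loose, lying on the jig's plate (underside 12 mm above the table) between cam and nut, with 2 mm of play to each side rail; origin at the centre of its underside. The clamp itself pushes it home; no need to touch it
- carton: brown carton of staples, 90 (x) x 60 (y) x 45 mm, about 0.4 kg, with a yellow strip along its top and blue and white end labels, standing on the table in the lever's sweep; origin at the centre of its underside
- square: square of yellow tape on the table, 160 x 160 mm outside, flat (no height to speak of), to the right of the jig; origin at its centre
- spray_can: white spray can with a blue band, upright, 66 mm across, 190 mm tall, behind the jig; leave it alone
- water_bottle: clear water bottle with a blue cap, upright, 66 mm across, 210 mm tall, behind the jig; leave it alone
- screwdriver: screwdriver with a yellow handle lying on the table nearer the robot than the jig; leave it alone
- hammer: hammer lying on the left of the table; leave it alone
- tape_roll: roll of yellow tape lying flat, 100 mm across, 24 mm tall, behind the jig; leave it alone
- mug: white mug, 80 mm across, 90 mm tall, on the right, beyond the taped square; leave it alone
- hinge_box: plain brown carton 110 x 80 x 50 mm at the back right; not the staple carton; leave it alone

How it is judged:
By the outcome, as a careful person would: the job done as asked, in the order asked, and still so for the second after the job is handed in, with the robot touching nothing.
It also fails if it takes over 69 s, if anything falls off the work surface, if the arm or the gripper's body presses on something with over 40 N, if the wrist force passes 120 N, or if a joint passes its speed limit or range.

### The arm

A 7-joint arm with a two-finger parallel gripper is mounted at the origin on the work surface. World frame = base frame: x ahead of the robot, y to its left, z up, the work surface at z = 0. Lengths are in m, angles in rad, forces in N, time in s.
With the tool pointing down it reaches from about 0.4 to 0.85 m from the base axis. Payload 10.4 kg.
Tool frame: the origin (TCP) lies between the finger pads; the fingertips stand 11 mm ahead of it and the grasp point (between the pads) lies 8 mm behind it; z points along the fingers, y is the direction in which the jaws open and shut (so a half turn about z gives the same grasp; the last joint's range is limited). The gripper opens to 87 mm and grips with 3 to 60 N. Pads are 19 mm wide; open, the fingers measure 117 mm over their backs; the gripper's body (75 mm by 190 mm) begins 51 mm behind the grasp point.
Start: joints at [-1.322, 0.332, -0.065, 1.46, 0.022, 1.35, -0.088], TCP at [0.168, 0.602, 0.234] pointing down, gripper open.
Joint ranges: [-2.6, 2.6], [-0.5, 2.12], [-1.47, 1.34], [0.16, 2.42], [-1.27, 4.41], [0.06, 2.06], [-2.6, 2.6]. Speed limits (rad/s): [2.22, 2.22, 2.79, 2.79, 3.14, 3.14, 3.14].

### API

Orientations are given as a unit quaternion [x, y, z, w].
In Python, from bench import r, eyes gives the robot as it stands.
- The arm moves only by the shell command python3 -m inch 'ROWS' [FORCE]. ROWS is a JSON object of lists of equal length, an entry for each row: "translation": the shift along the world's x, y, z scaled (see below), a list of three; "rot": the turn, a rotation vector about the world's x, y, z scaled (see below), a list of three; "jaw": the finger opening in mm, from 0 to 87. In form: {"translation": [[tx, ty, tz], ...], "rot": [[ax, ay, az], ...], "jaw": [jaw, ...]}. A call has 1 to 20 rows; each row is the pose to reach, as a shift and turn from the pose measured when the call began; what a row does not reach only later rows make up. The controller multiplies each number of a shift by 100 mm and each number of a turn by 60 degrees. A row lasts 1/10 s, in which the tool goes at most 50 mm and 8.59 degrees, less where a joint would pass 70% of its speed; a pose out of reach is approached as far as the arm can. A call with a number of a shift or a turn outside -1 to 1 is refused whole. A call with a gripper value outside its range is refused whole. The fingers move at their own pace and stop on an object; FORCE is the grip in N (left out, the last holds). Time passes only in rows, so rows that repeat a pose let the fingers close. It gives the time, the measured TCP pose, the force and the opening at its end, in the units of the state.
- r.read_state(): the state, without advancing time (a new reading comes with each control period).
- eyes.camera(name): name is "scene" or "top" or "wrist"; returns the picture (400x640x3 uint8, blue, green, red); there is no depth.
- eyes.calibration(name): a dict with "fx", "fy", "cx", "cy" (pixels), "distortion" ([k1, k2, p1, p2, k3] as OpenCV has them; the pictures are not rectified), "R" (3x3) and "t" (3): a world point X has camera coordinates R X + t; the wrist camera has in their place "hand_eye" (4x4, takes a point from camera to tool coordinates, whose origin is the TCP and whose axes are the flange's). Camera axes: x right, y down, z forward; pixel columns grow to the right and rows downward; lengths in m; the calibration is good to about 2 mm. A picture is of the moment at which its call begins: read the wrist's pose just before it. calibration takes no time and is no camera call.
- r.close_job(): hands the job in, once; it reports no verdict.
The state is a dict: "time": time; "joint_positions": joint angles; "joint_vel": joint speeds; "joint_torque": joint torques, N m; "ee_pos": TCP position; "eef_rot": TCP orientation; "ft_force": force on the tool from outside, world axes, zero at the start; "torque": the same for the moment, N m; "width": finger opening in m.
Only numpy, scipy, OpenCV 4.12 (cv2) and the standard library are available. Lean on these libraries where they do the work, as an engineer would, in place of code of your own. Each camera call takes 0.05 s, during which the arm holds its last target. There are 200 camera calls.

## Working session

There is one attempt and no reset: what is moved stays moved. The work goes in short steps, Python scripts to look and compute and a shell command to move; the robot and the scene stay as the last step left them, time stands still between calls to the robot, and variables do not carry over. Pictures are saved under pics/ and viewed, about 8 in all and at most 12, crops included, and the job is handed in when it is done.

```bash
ls; mkdir -p pics; python3 - <<'E'
from bench import r, eyes
import cv2, numpy as np
s=r.read_state(); print(s['time'],s['ee_pos'],s['eef_rot'],s['width'])
for n in ['scene','top']:
    im=eyes.camera(n); cv2.imwrite(f'pics/{n}0.png',im)
    c=eyes.calibration(n); print(n,{k:np.round(v,3).tolist() for k,v in c.items()})
print(eyes.calibration('wrist'))
E
```

```text
pics
0.0 [0.16766719 0.60168712 0.23272823] [ 1.35441942e-01  9.90785011e-01 -7.34252165e-04 -5.58003954e-05] 0.08687785836040726
scene {'fx': 482.78, 'fy': 482.78, 'cx': 321.837, 'cy': 201.377, 'distortion': [0.0, 0.0, 0.0, 0.0, 0.0], 'R': [[0.416, 0.909, -0.002], [0.769, -0.353, -0.533], [-0.485, 0.22, -0.846]], 't': [-0.295, -0.385, 1.526]}
top {'fx': 382.084, 'fy': 382.084, 'cx': 316.984, 'cy': 197.44, 'distortion': [0.011, 0.0, 0.0, 0.0, 0.0], 'R': [[0.026, -1.0, 0.004], [-0.998, -0.026, -0.064], [0.064, -0.003, -0.998]], 't': [0.008, 0.588, 1.11]}
{'fx': 297.784582711395, 'fy': 297.784582711395, 'cx': 315.41475355419533, 'cy': 200.1232513884348, 'distortion': array([-0.05216623,  0.        ,  0.        ,  0.        ,  0.        ]), 'hand_eye': array([[ 5.94624739e-05, -9.59253974e-01, -2.82545236e-01,
         7.65354108e-02],
       [ 9.99999794e-01, -1.23641453e-04,  6.30221267e-04,
         6.54707378e-04],
       [-6.39476558e-04, -2.82545216e-01,  9.59253768e-01,
        -1.51456860e-01],
       [ 0.00000000e+00,  0.00000000e+00,  0.00000000e+00,
         1.00000000e+00]])}
```

View pics/top0.png

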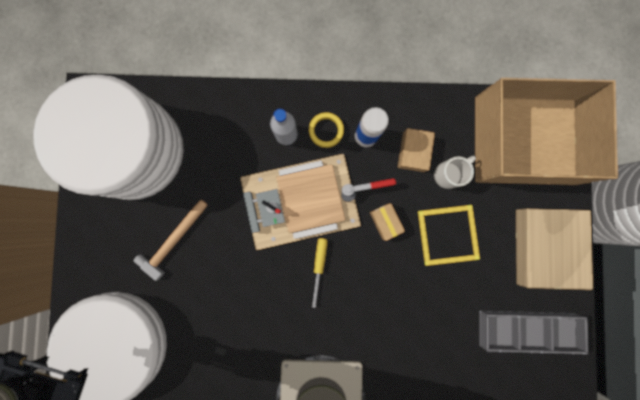

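View pics/scene0.png

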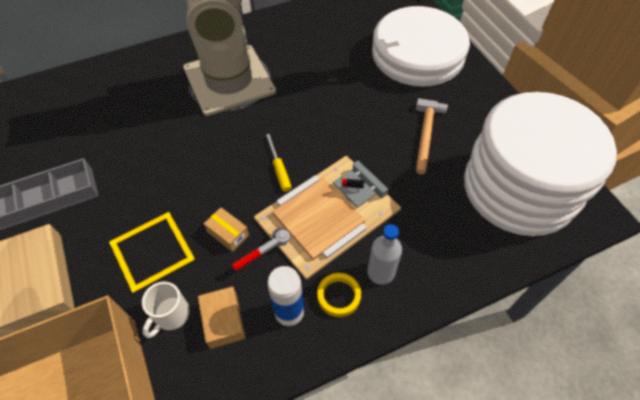

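The top view shows the jig about (300,202), the lever pivot at (347,191) with its tip at (396,182), the carton at (387,222), the taped square at (449,235) and the nut at (271,207). The scene view agrees. Next I'll measure these.

```bash
cat > h.py <<'E'
import cv2, numpy as np
from bench import r, eyes
from scipy.spatial.transform import Rotation as Rot
def cam(n, s=None):
    c=eyes.calibration(n); K=np.array([[c['fx'],0,c['cx']],[0,c['fy'],c['cy']],[0,0,1]])
    if n=='wrist':
        s=s or r.read_state(); H=c['hand_eye']; Rt=Rot.from_quat(s['eef_rot']).as_matrix()
        Rcw=Rt@H[:3,:3]; o=Rt@H[:3,3]+s['ee_pos']
    else:
        Rcw=np.array(c['R']).T; o=-Rcw@np.array(c['t'])
    return K,np.array(c['distortion'],float),Rcw,o
def ray(C,uv,z):
    K,d,R,o=C; p=cv2.undistortPoints(np.float64(uv).reshape(-1,1,2),K,d).reshape(-1,2)
    v=np.c_[p,np.ones(len(p))]@R.T
    return o+v*((z-o[2])/v[:,2])[:,None]
def proj(C,X):
    K,d,R,o=C; rv=cv2.Rodrigues(R.T)[0]
    return cv2.projectPoints(np.float64(X).reshape(-1,1,3),rv,-R.T@o,K,d)[0].reshape(-1,2)
def blobs(im,lo,hi,amin=15,roi=None):
    m=cv2.inRange(cv2.cvtColor(im,cv2.COLOR_BGR2HSV),np.array(lo),np.array(hi))
    if roi: k=np.zeros_like(m); x0,y0,x1,y1=roi; k[y0:y1,x0:x1]=m[y0:y1,x0:x1]; m=k
    cs=cv2.findContours(m,cv2.RETR_EXTERNAL,cv2.CHAIN_APPROX_NONE)[0]
    return sorted([c for c in cs if cv2.contourArea(c)>=amin],key=cv2.contourArea,reverse=True)
E
python3 - <<'E'
from h import *
im=cv2.imread('pics/top0.png'); C=cam('top')
def show(n,cs,z):
    for c in cs[:3]:
        q=cv2.minAreaRect(c); b=cv2.boxPoints(q); w=ray(C,np.r_[[q[0]],b],z)[:,:2]
        print(n,cv2.contourArea(c),np.round(q[0]),'w',np.round(w,3).tolist())
show('yel sq',blobs(im,(20,120,90),(35,255,255),30,(410,195,490,275)),0)
show('strip',blobs(im,(22,130,90),(35,255,255),10,(365,200,407,245)),.045)
show('carton',blobs(im,(5,50,60),(40,255,255),30,(365,200,407,245)),.04)
show('red',blobs(im,(0,150,80),(6,255,255),5,(360,170,405,200))+blobs(im,(172,150,80),(180,255,255),5,(360,170,405,200)),.05)
show('plate',blobs(im,(5,40,70),(30,255,255),500,(235,145,365,255)),.012)
cv2.imwrite('pics/c.png',cv2.resize(im[140:275,230:490],None,fx=3,fy=3,interpolation=cv2.INTER_CUBIC))
E
```

```text
yel sq 3079.0 [448. 235.] w [[0.487, -0.372], [0.558, -0.276], [0.585, -0.444], [0.417, -0.466], [0.39, -0.3]]
strip 87.0 [388. 223.] w [[0.519, -0.183], [0.556, -0.159], [0.561, -0.169], [0.482, -0.208], [0.477, -0.198]]
carton 819.0 [387. 222.] w [[0.521, -0.179], [0.548, -0.123], [0.583, -0.189], [0.494, -0.235], [0.459, -0.17]]
red 148.5 [383. 183.] w [[0.632, -0.166], [0.635, -0.13], [0.649, -0.198], [0.629, -0.202], [0.614, -0.134]]
plate 6850.5 [302. 210.] w [[0.548, 0.068], [0.645, 0.261], [0.727, -0.055], [0.452, -0.123], [0.373, 0.188]]
```

View pics/c.png

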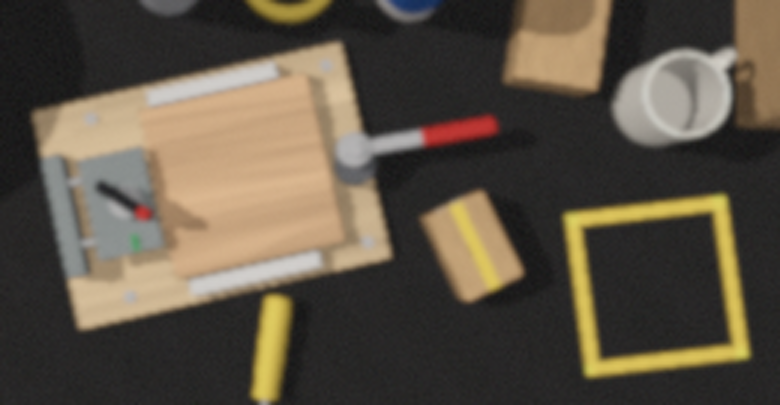

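The crop shows the plate corners clearly, the strip along the carton's long side (yaw about 26°), the lever nearly fully open and the nut's red end near the green mark. I'll compute the jig frame and move over to the carton.

```bash
python3 - <<'E'
from h import *
C=cam('top'); f=lambda p,z: ray(C,np.array(p)/3+[230-.33,140-.33],z)[:,:2]
P=f([[34,110],[343,42],[391,260],[80,330]],.012); print(P.round(3).tolist())
L=np.array([[110,180],[110,-134],[-110,-134],[-110,180]])/1e3
a=L-L.mean(0); b=P-P.mean(0)
yaw=np.arctan2((a[:,0]*b[:,1]-a[:,1]*b[:,0]).sum(),(a*b).sum())
Rj=np.array([[np.cos(yaw),-np.sin(yaw)],[np.sin(yaw),np.cos(yaw)]]); o=P.mean(0)-Rj@L.mean(0)
print('yaw',yaw,'o',o, 'res',np.abs(o+L@Rj.T-P).max())
for n,p in dict(pivot=[0,-.119],nut=[0,.1],mark=[-.04,.1]).items(): print(n,(o+Rj@p).round(3))
print('pivot top meas',f([[355,148]],.05),'tip',f([[496,125]],.047),'redend',f([[145,212]],.081),'blackend',f([[100,187]],.081),'mark',f([[136,242]],.044))
print('carton top', f([[420,217],[485,190],[523,272],[468,303]],.045).round(3).tolist())
E
for i in 1 2 3; do python3 -m inch '{"translation":[[0.8,-0.8,0.1],[0.8,-0.8,0.1],[0.8,-0.8,0.1]],"rot":[[0,0,-0.29],[0,0,-0.29],[0,0,-0.29]],"jaw":[87,87,87]}' >o.txt; done; cat o.txt
for i in 1 2 3 4 5; do python3 -m inch '{"translation":[[0.2,-1,0],[0.2,-1,0],[0.2,-1,0]],"rot":[[0,0,-0.29],[0,0,-0.29],[0,0,-0.29]],"jaw":[87,87,87]}'>o.txt; done; cat o.txt
```

```text
[[0.645, 0.252], [0.721, -0.054], [0.505, -0.106], [0.429, 0.198]]
yaw 0.24345600575168125 o [0.58055246 0.05016973] res 0.0014007612637135791
pivot [ 0.609 -0.065]
nut [0.556 0.147]
mark [0.518 0.138]
pivot top meas [[ 0.61182015 -0.06484214]] tip [[ 0.63784365 -0.20039265]] redend [[0.54441388 0.13136685]] blackend [[0.56654367 0.17387154]] mark [[0.51648672 0.14269383]]
carton top [[0.547, -0.129], [0.575, -0.191], [0.497, -0.228], [0.467, -0.176]]
time: 1.0
ee_pos: [0.4203, 0.3501, 0.2642]
eef_rot: [0.57, 0.821, -0.001, 0.002]
ft_force: [-0.6, 0.6, -0.3]
width: 0.0868
time: 2.5
ee_pos: [0.5243, -0.1756, 0.2654]
eef_rot: [0.983, 0.181, -0.003, 0.005]
ft_force: [0.5, 0.8, -0.1]
width: 0.0868
```

```bash
python3 - <<'E'
from h import *
s=r.read_state(); print(s['ee_pos'],s['joint_positions'].round(2) if hasattr(s['joint_positions'],'round') else s['joint_positions'])
C=cam('wrist',s); im=eyes.camera('wrist'); cv2.imwrite('pics/w1.png',im)
for c in blobs(im,(22,120,80),(36,255,255),60)[:4]:
    q=cv2.minAreaRect(c); w=ray(C,np.r_[[q[0]],cv2.boxPoints(q)],.045)[:,:2]; print('strip',q,w.round(3).tolist())
E
```

```text
[ 0.524303   -0.17559688  0.26537553] [-0.45  0.18  0.78  1.64 -0.12  1.37 -0.86]
strip ((426.35693359375, 231.4193115234375), (114.22099304199219, 99.71524047851562), 12.724355697631836) [[0.507, -0.346], [0.425, -0.282], [0.562, -0.253], [0.585, -0.407], [0.443, -0.454]]
strip ((162.75001525878906, 193.25001525878906), (18.657434463500977, 67.040283203125), 18.43494987487793) [[0.433, 0.001], [0.383, 0.018], [0.479, 0.009], [0.479, -0.014], [0.384, -0.007]]
strip ((317.2535095214844, 175.28411865234375), (68.46223449707031, 11.833401679992676), 84.0938491821289) [[0.526, -0.179], [0.562, -0.153], [0.568, -0.166], [0.489, -0.207], [0.482, -0.193]]
```

View pics/w1.png

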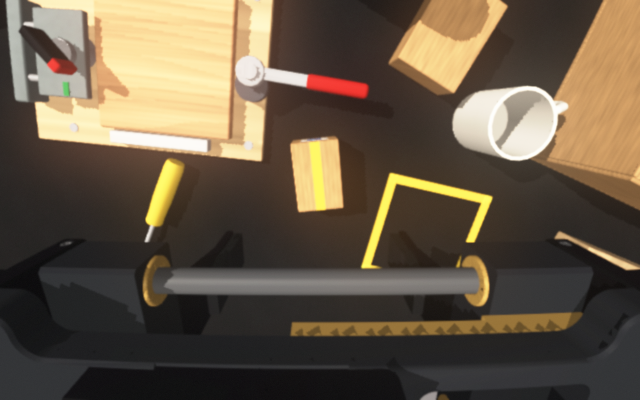

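Carton at (317,175) gives (0.523,-0.181), yaw 27°. The tool must turn +6°. Descending and gripping.

```bash

python3 -m inch '{"translation":[[-0.01,-0.05,-0.5],[-0.01,-0.05,-1],[-0.01,-0.05,-1]],"rot":[[0,0,0.1],[0,0,0.1],[0,0,0.1]],"jaw":[87,87,87]}' 
python3 -m inch '{"translation":[[0,0,-0.4],[0,0,-0.7],[0,0,-0.7],[0,0,-0.7]],"rot":[[0,0,0],[0,0,0],[0,0,0],[0,0,0]],"jaw":[87,87,87,87]}' 
python3 -m inch '{"translation":[[0,0,-0.3],[0,0,-0.6],[0,0,-0.7],[0,0,-0.7]],"rot":[[0,0,0],[0,0,0],[0,0,0],[0,0,0]],"jaw":[87,87,87,87]}'
```

```text
time: 2.85
ee_pos: [0.5205, -0.1755, 0.1596]
eef_rot: [0.971, 0.237, -0.008, 0.002]
ft_force: [-0.4, 0.7, 0.8]
width: 0.0867
time: 3.25
ee_pos: [0.5217, -0.1749, 0.0917]
eef_rot: [0.971, 0.238, -0.007, 0.002]
ft_force: [-0.1, -0.5, 0.1]
width: 0.087
time: 3.65
ee_pos: [0.5223, -0.1746, 0.0226]
eef_rot: [0.971, 0.238, -0.007, 0.002]
ft_force: [-0.0, -0.4, 0.5]
width: 0.0872
```

```bash

python3 -m inch '{"translation":[[0,0,0],[0,0,0],[0,0,0],[0,0,0],[0,0,0],[0,0,0]],"rot":[[0,0,0],[0,0,0],[0,0,0],[0,0,0],[0,0,0],[0,0,0]],"jaw":[75,65,57,52,50,50]}' 25
python3 -m inch '{"translation":[[0,0,0.2],[0,0,0.4],[0,0,0.5],[0,0,0.5]],"rot":[[0,0,0],[0,0,0],[0,0,0],[0,0,0]],"jaw":[50,50,50,50]}'
```

```text
time: 4.25
ee_pos: [0.5235, -0.1755, 0.0237]
eef_rot: [0.971, 0.238, -0.006, 0.003]
ft_force: [1.7, -3.2, 6.3]
width: 0.0597
time: 4.65
ee_pos: [0.5238, -0.1753, 0.0744]
eef_rot: [0.971, 0.238, -0.006, 0.003]
ft_force: [0.5, -0.3, -4.1]
width: 0.0596
```

```bash

for i in 1 2; do python3 -m inch '{"translation":[[-0.06,-0.35,0],[-0.12,-0.7,0],[-0.18,-0.98,0],[-0.18,-0.98,0]],"rot":[[0,0,0],[0,0,0],[0,0,0],[0,0,0]],"jaw":[50,50,50,50]}'; done
python3 -m inch '{"translation":[[0,0,-0.2],[0,0,-0.35],[0,0,-0.45],[0,0,-0.49],[0,0,-0.5],[0,0,-0.5]],"rot":[[0,0,0],[0,0,0],[0,0,0],[0,0,0],[0,0,0],[0,0,0]],"jaw":[50,50,50,50,50,50]}'
```

```text
time: 5.05
ee_pos: [0.503, -0.2778, 0.0735]
eef_rot: [0.972, 0.235, -0.007, 0.004]
ft_force: [0.0, -0.5, -3.0]
width: 0.06
time: 5.45
ee_pos: [0.4821, -0.3797, 0.0725]
eef_rot: [0.972, 0.233, -0.008, 0.004]
ft_force: [-0.9, 0.2, -3.9]
width: 0.0598
time: 6.05
ee_pos: [0.4819, -0.3781, 0.0233]
eef_rot: [0.972, 0.233, -0.008, 0.003]
ft_force: [-7.1, 6.5, 14.3]
width: 0.0597
```

```bash

python3 -m inch '{"translation":[[0,0,0],[0,0,0],[0,0,0.02],[0,0,0.5],[0,0,1],[0,0,1]],"rot":[[0,0,0],[0,0,0],[0,0,0],[0,0,0],[0,0,0],[0,0,0]],"jaw":[70,82,85,85,85,85]}'
python3 -m inch '{"translation":[[0,0,0.5],[0,0,1],[0,0,1]],"rot":[[0,0,0],[0,0,0],[0,0,0]],"jaw":[85,85,85]}'
for i in 1 2 3 4 5 6; do python3 -m inch '{"translation":[[0.07,0.45,0],[0.12,0.87,0],[0.12,0.87,0]],"rot":[[0,0,0.1],[0,0,0.1],[0,0,0.1]],"jaw":[70,50,40]}' >o.txt; done; cat o.txt
python3 - <<'E'
from h import *
s=r.read_state()
C=cam('wrist',s); im=eyes.camera('wrist'); cv2.imwrite('pics/w2.png',im); cv2.imwrite('pics/top2.png',eyes.camera('top'))
def m(lo,hi,z,n):
  for c in blobs(im,lo,hi,40)[:3]:
    q=cv2.minAreaRect(c); w=ray(C,[q[0]],z)[:,:2]; print(n,np.round(q[0]),np.round(q[1]),w.round(3).tolist())
m((0,150,80),(8,255,255),.081,'red'); m((50,100,50),(80,255,255),.044,'green'); 
print(proj(C,[[.556,.147,.072]]))
E
```

```text
time: 6.65
ee_pos: [0.4844, -0.3809, 0.13]
eef_rot: [0.972, 0.233, -0.005, 0.006]
ft_force: [0.8, -0.3, -0.7]
width: 0.0845
time: 6.95
ee_pos: [0.4861, -0.383, 0.2363]
eef_rot: [0.973, 0.233, -0.002, 0.01]
ft_force: [1.5, -0.5, -1.1]
width: 0.085
time: 8.75
ee_pos: [0.5636, 0.1783, 0.2325]
eef_rot: [0.84, 0.543, 0.003, 0.003]
ft_force: [-0.1, -0.0, 0.2]
width: 0.0531
red [316. 231.] [11. 10.] [[0.547, 0.136]]
[[318.85200076 216.3906455 ]]
```

View pics/w2.png

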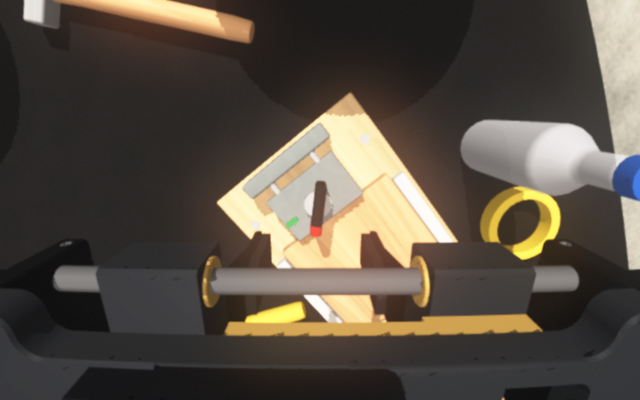

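The wrist view shows the bar from its black end at (320,182) to its red end at (316,235), with the green mark at (293,223).

```bash
python3 - <<'E'
from h import *
s=r.read_state(); C=cam('wrist',s)
w=ray(C,[[320.5,182],[316.5,235]],.081)[:,:2]; d=w[1]-w[0]
print(w.round(4),'mid',w.mean(0),'len',np.linalg.norm(d),'bar ang',np.degrees(np.arctan2(*d[::-1])))
print('mark',ray(C,[[293,223]],.044)[:,:2])
Rt=Rot.from_quat(s['eef_rot']).as_matrix(); print('tool y ang',np.degrees(np.arctan2(Rt[1,1],Rt[0,1])), Rt[:,2], s['ee_pos'])
# top: red/black
im=cv2.imread('pics/top2.png');T=cam('top')
for c in blobs(im,(22,120,80),(36,255,255),30,(410,195,490,275))[:3]:
    q=cv2.minAreaRect(c); print(ray(T,[q[0]],0.02)[:,:2], q)
E
```

```text
[[0.575  0.1768]
 [0.5464 0.1243]] mid [0.56068304 0.15054635] len 0.05982000590810767 bar ang -118.57708931508215
mark [[0.52088671 0.13618696]]
tool y ang -24.637606429566738 [ 0.00825574 -0.00390623 -0.99995829] [0.56430651 0.17184413 0.23299193]
[[ 0.48796413 -0.36351168]] ((448.0786437988281, 234.5895233154297), (56.6982307434082, 56.43390655517578), 82.40535736083984)
```

```bash

python3 -m inch '{"translation":[[-0.06,-0.23,-0.4],[-0.06,-0.23,-0.8],[-0.06,-0.23,-0.85],[-0.06,-0.23,-0.85]],"rot":[[0,0,-0.06],[0,0,-0.06],[0,0,-0.06],[0,0,-0.06]],"jaw":[40,40,40,40]}'
python3 -m inch '{"translation":[[0,0,-0.4],[0,0,-0.75],[0,0,-0.84],[0,0,-0.84]],"rot":[[0,0,0],[0,0,0],[0,0,0],[0,0,0]],"jaw":[40,40,40,40]}'
```

```text
time: 9.25
ee_pos: [0.5582, 0.1477, 0.148]
eef_rot: [0.859, 0.513, 0.002, 0.004]
ft_force: [-0.1, 0.4, 0.6]
width: 0.0401
time: 9.65
ee_pos: [0.5586, 0.1477, 0.0648]
eef_rot: [0.859, 0.513, 0.001, 0.004]
ft_force: [-0.4, -0.6, 0.3]
width: 0.0404
```

```bash

python3 -m inch '{"translation":[[0,0,0],[0,0,0],[0,0,0],[0,0,0],[0,0,0],[0,0,0]],"rot":[[0,0,0],[0,0,0],[0,0,0],[0,0,0],[0,0,0],[0,0,0]],"jaw":[30,20,12,8,8,8]}' 20
python3 -m inch '{"translation":[[0,0,0],[0,0,0],[0,0,0],[0,0,0]],"rot":[[0,0,-0.1],[0,0,-0.2],[0,0,-0.25],[0,0,-0.25]],"jaw":[8,8,8,8]}'; python3 -c "
from h import *
s=r.read_state(); print(s['torque'])"
```

```text
time: 10.25
ee_pos: [0.5553, 0.1505, 0.0652]
eef_rot: [0.858, 0.514, -0.001, 0.001]
ft_force: [-17.0, 6.2, 12.5]
width: 0.0117
time: 10.65
ee_pos: [0.5541, 0.1513, 0.0653]
eef_rot: [0.918, 0.397, -0.002, 0.0]
ft_force: [-6.6, 1.7, 0.8]
width: 0.0116
[ 0.19489352  1.16589319 -0.06356347]
```

```bash

python3 -m inch '{"translation":[[0,0,0],[0,0,0],[0,0,0],[0,0,0],[0,0,0],[0,0,0],[0,0,0],[0,0,0]],"rot":[[0,0,-0.1],[0,0,-0.2],[0,0,-0.3],[0,0,-0.4],[0,0,-0.48],[0,0,-0.54],[0,0,-0.55],[0,0,-0.55]],"jaw":[8,8,8,8,8,8,8,8]}'; python3 -c "
from h import *
s=r.read_state(); a=Rot.from_quat(s['eef_rot']).as_matrix(); print(s['torque'],np.degrees(np.arctan2(a[1,1],a[0,1])))"
```

```text
time: 11.45
ee_pos: [0.5528, 0.1535, 0.0653]
eef_rot: [0.993, 0.121, -0.003, -0.001]
ft_force: [-3.9, 5.5, -0.8]
width: 0.0117
[1.11311869 1.11367205 0.13010827] -76.13046480281676
```

```bash

python3 -m inch '{"translation":[[0,0,0],[0,0,0],[0,0,0],[0,0,0.4],[0,0,0.9],[0,0,1],[0,0,1]],"rot":[[0,0,0],[0,0,0],[0,0,0],[0,0,0],[0,0,0],[0,0,0],[0,0,0]],"jaw":[20,28,28,28,28,28,28]}'
python3 -m inch '{"translation":[[0,0,0.4],[0,0,0.7],[0,0,0.7],[0,0,0.7]],"rot":[[0,0,0],[0,0,0],[0,0,0],[0,0,0]],"jaw":[28,28,28,28]}'
python3 - <<'E'
from h import *
s=r.read_state(); C=cam('wrist',s); im=eyes.camera('wrist')
print(proj(C,[[.553,.153,.081],[.515,.142,.044]]).round())
u,v=proj(C,[[.553,.153,.072]])[0].astype(int); a,b=max(v-80,0),max(u-100,0); print('crop origin',b,a)
cv2.imwrite('pics/w3.png',cv2.resize(im[a:a+160,b:b+200],None,fx=4,fy=4,interpolation=cv2.INTER_CUBIC))
E
```

```text
time: 12.15
ee_pos: [0.5542, 0.1536, 0.1676]
eef_rot: [0.993, 0.121, -0.001, -0.002]
ft_force: [0.5, -1.0, -0.3]
width: 0.0282
time: 12.55
ee_pos: [0.554, 0.1535, 0.2364]
eef_rot: [0.993, 0.121, -0.001, -0.002]
ft_force: [-0.1, -0.7, -1.7]
width: 0.0279
[[316. 191.]
 [318. 214.]]
crop origin 216 108
```

View pics/w3.png

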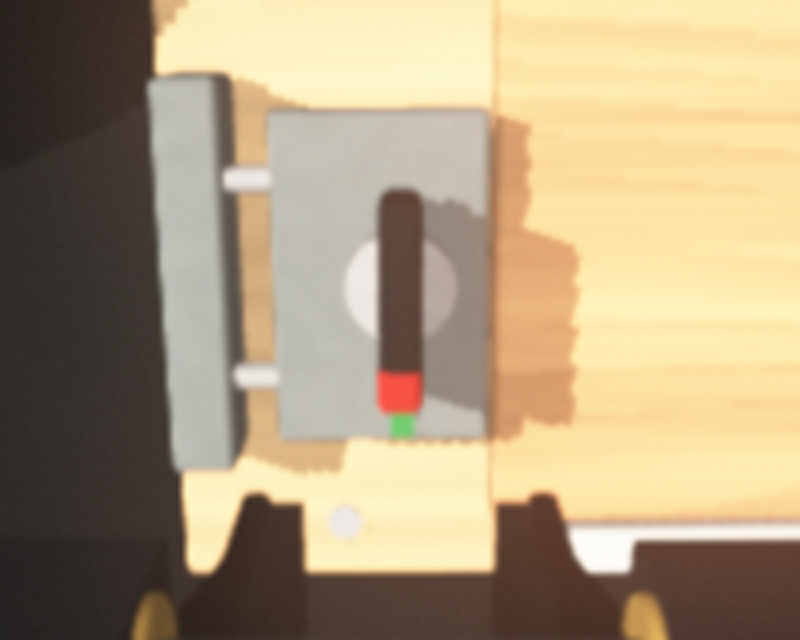

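The bar is aligned with the green mark: red end at (400,390) and mark at (402,426) in the crop. Before working the lever I need the clearance to the spray can.

```bash
python3 - <<'E'
from h import *
A,B=cam('top'),cam('scene'); a=cv2.imread('pics/top2.png'); b=cv2.imread('pics/scene0.png')
ba=blobs(a,(100,120,40),(125,255,255),20,(350,100,395,150)); bb=blobs(b,(100,120,40),(125,255,255),20,(262,262,312,330))
def tri(p,q):
    K=[]
    for C,u in((A,p),(B,q)):
        x0,x1=ray(C,[u],0)[0],ray(C,[u],.2)[0]; d=x1-x0; K.append((x0,d/np.linalg.norm(d)))
    M=sum(np.eye(3)-np.outer(d,d) for _,d in K); v=sum((np.eye(3)-np.outer(d,d))@o for o,d in K); return np.linalg.solve(M,v)
for n,l in(('top',ba),('scene',bb)): print(n,[(cv2.boundingRect(c)) for c in l])
# white cap top circle: candidates by eye
print('can top tri', tri((375,118),(284,277)))
T=proj(A,[[x,y,z] for x in(.72,.75,.78) for y in (-.14,-.11) for z in (0,.19)]).round(); print(T.tolist())
print('lever red', [ (cv2.minAreaRect(c)[0],ray(A,[cv2.minAreaRect(c)[0]],.048)[0,:2]) for c in blobs(a,(0,120,80),(8,255,255),30,(360,170,405,200))])
top=np.hstack([cv2.resize(a[90:270,330:490],None,fx=3,fy=3,interpolation=cv2.INTER_CUBIC),cv2.resize(b[240:330,250:320],(420,540),interpolation=cv2.INTER_CUBIC)[:,:300]]); cv2.imwrite('pics/c4.png',top)
E
```

```text
top [(356, 125, 24, 19)]
scene [(271, 294, 33, 26)]
can top tri [ 0.77987225 -0.11530684  0.19926708]
[[372.0, 155.0], [383.0, 142.0], [362.0, 155.0], [371.0, 142.0], [372.0, 146.0], [384.0, 131.0], [362.0, 145.0], [372.0, 130.0], [372.0, 136.0], [384.0, 119.0], [363.0, 136.0], [372.0, 119.0]]
lever red [((383.19195556640625, 183.05601501464844), array([ 0.63185987, -0.16617595]))]
```

View pics/c4.png

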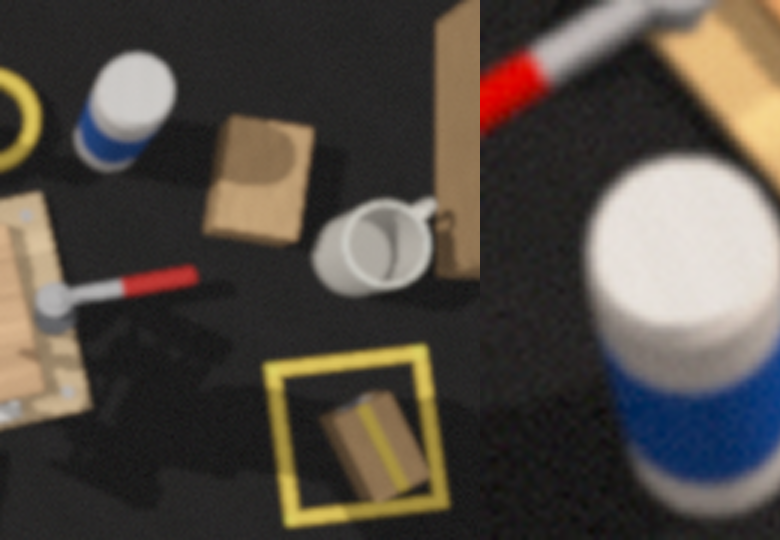

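The can (near side at x≈0.747) leaves about 28 mm of clearance if I grip the handle across at radius 0.12. The carton stands inside the square. Moving above the lever.

```bash

for i in 1 2 3 4; do python3 -m inch '{"translation":[[0.1,-0.42,0],[0.2,-0.83,0],[0.2,-0.83,0]],"rot":[[0,0,0.13],[0,0,0.26],[0,0,0.365]],"jaw":[45,50,50]}' >o.txt; done; cat o.txt
python3 -m inch '{"translation":[[0,0,0],[0,0,0]],"rot":[[0,0,0],[0,0,0]],"jaw":[50,50]}' >o.txt
python3 - <<'E'
from h import *
s=r.read_state(); C=cam('wrist',s); im=eyes.camera('wrist'); cv2.imwrite('pics/w5.png',im)
a=Rot.from_quat(s['eef_rot']).as_matrix(); print(s['ee_pos'],s['joint_positions'],'y ang',np.degrees(np.arctan2(a[1,1],a[0,1])),a[:,2])
for c in blobs(im,(0,150,80),(8,255,255),60)[:3]:
    q=cv2.minAreaRect(c); w=ray(C,np.r_[[q[0]],cv2.boxPoints(q)],.05)[:,:2]; print(np.round(q[0]),w.round(3).tolist())
E
```

```text
time: 13.8
ee_pos: [0.6294, -0.2084, 0.2269]
eef_rot: [0.638, 0.77, -0.009, 0.004]
ft_force: [-0.7, 0.3, 0.6]
width: 0.0498
[ 0.62840667 -0.20857153  0.22480749] [-0.14808473  0.45560942  0.54777651  1.38759878 -0.21482117  1.36475009
  0.58175691] y ang 10.511958390116915 [-0.00930739 -0.01894728 -0.99977716]
[330. 142.] [[0.634, -0.162], [0.619, -0.129], [0.636, -0.126], [0.651, -0.196], [0.632, -0.2]]
```

View pics/w5.png

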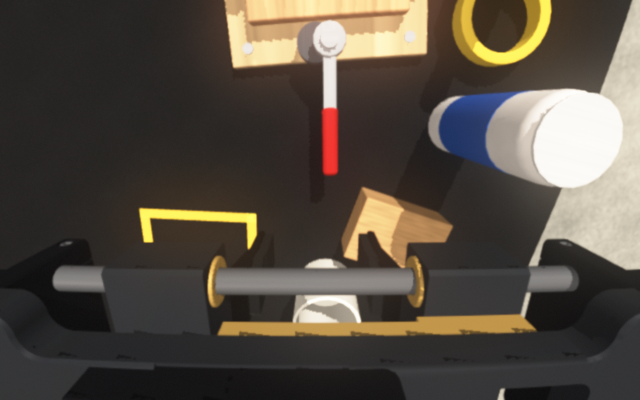

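Handle seen at (330,142), tip at (330,173). The grip point is (0.638,-0.180); narrowing the jaw and descending.

```bash

python3 -m inch '{"translation":[[0.1,0.28,-0.4],[0.1,0.28,-0.8],[0.1,0.28,-0.92],[0.1,0.28,-0.92]],"rot":[[0,0,0.01],[0,0,0.01],[0,0,0.01],[0,0,0.01]],"jaw":[38,38,38,38]}'
python3 -m inch '{"translation":[[0,0,0],[0,0,0]],"rot":[[0,0,0],[0,0,0]],"jaw":[38,38]}'
```

```text
time: 14.45
ee_pos: [0.6377, -0.1791, 0.1318]
eef_rot: [0.635, 0.772, -0.011, 0.001]
ft_force: [-0.3, -0.4, 1.6]
width: 0.0388
time: 14.65
ee_pos: [0.6385, -0.1798, 0.134]
eef_rot: [0.635, 0.772, -0.01, 0.003]
ft_force: [0.2, -0.2, -0.8]
width: 0.0383
```

```bash

python3 -m inch '{"translation":[[0,0,-0.4],[0,0,-0.75],[0,0,-0.91],[0,0,-0.91]],"rot":[[0,0,0],[0,0,0],[0,0,0],[0,0,0]],"jaw":[38,38,38,38]}'
python3 -m inch '{"translation":[[0,0,0],[0,0,0],[0,0,0],[0,0,0],[0,0,0]],"rot":[[0,0,0],[0,0,0],[0,0,0],[0,0,0],[0,0,0]],"jaw":[28,20,14,12,12]}' 15
python3 - <<'E'
from h import *
s=r.read_state(); p=s['ee_pos'][:2]; pv=np.array([.6105,-.065]); d=p-pv; print(np.linalg.norm(d),np.degrees(np.arctan2(d[1],d[0])))
a=Rot.from_quat(s['eef_rot']).as_matrix(); y0=np.degrees(np.arctan2(a[1,1],a[0,1])); print('y',y0)
a0=np.arctan2(d[1],d[0])
for k in range(0,100,8):
    t=-np.radians(k); c,sn=np.cos(t),np.sin(t); q=pv+[c*d[0]-sn*d[1],sn*d[0]+c*d[1]]; print(k,((q-p)*10).round(3), round(-k/60,3))
E
```

```text
time: 15.05
ee_pos: [0.6377, -0.1798, 0.0419]
eef_rot: [0.636, 0.772, -0.011, 0.002]
ft_force: [0.7, 0.5, 0.4]
width: 0.038
time: 15.55
ee_pos: [0.6382, -0.1801, 0.0431]
eef_rot: [0.636, 0.772, -0.011, 0.002]
ft_force: [-1.2, -0.2, 6.6]
width: 0.017
0.11836951429021554 -76.4489290847458
y 11.068844415377532
0 [0. 0.] 0.0
8 [-0.163 -0.027] -0.133
16 [-0.328 -0.032] -0.267
24 [-0.492 -0.013] -0.4
32 [-0.652  0.028] -0.533
40 [-0.805  0.091] -0.667
48 [-0.947  0.175] -0.8
56 [-1.076  0.277] -0.933
64 [-1.19   0.397] -1.067
72 [-1.286  0.531] -1.2
80 [-1.362  0.678] -1.333
88 [-1.418  0.833] -1.467
96 [-1.451  0.995] -1.6
```

Handle gripped (17 mm). Following the arc.

```bash

python3 -m inch '{"translation":[[-0.08,-0.015,0],[-0.163,-0.027,0],[-0.245,-0.031,0],[-0.328,-0.032,0],[-0.41,-0.024,0],[-0.492,-0.013,0],[-0.572,0.006,0],[-0.652,0.028,0],[-0.73,0.058,0],[-0.805,0.091,0],[-0.805,0.091,0]],"rot":[[0,0,-0.067],[0,0,-0.133],[0,0,-0.2],[0,0,-0.267],[0,0,-0.333],[0,0,-0.4],[0,0,-0.467],[0,0,-0.533],[0,0,-0.6],[0,0,-0.667],[0,0,-0.667]],"jaw":[12,12,12,12,12,12,12,12,12,12,12]}' 
python3 - <<'E'
from h import *
s=r.read_state(); p=s['ee_pos'][:2]; pv=np.array([.6105,-.065]); d=p-pv; print(np.linalg.norm(d),np.degrees(np.arctan2(d[1],d[0])))
a=Rot.from_quat(s['eef_rot']).as_matrix(); y0=np.degrees(np.arctan2(a[1,1],a[0,1])); print('y',y0,s['torque'])
for k in range(0,60,5):
    t=-np.radians(k); c,sn=np.cos(t),np.sin(t); q=pv+[c*d[0]-sn*d[1],sn*d[0]+c*d[1]]; print(k,((q-p)*10).round(3), round(-k/60,3))
E
```

```text
time: 16.65
ee_pos: [0.5575, -0.1692, 0.0432]
eef_rot: [0.861, 0.508, -0.01, -0.002]
ft_force: [-0.7, 4.8, -0.3]
width: 0.0173
0.11693676797894996 -116.96016072022549
y -28.939564893512312 [0.92846157 0.28753946 0.2396627 ]
0 [0. 0.] 0.0
5 [-0.089  0.05 ] -0.083
10 [-0.173  0.108] -0.167
15 [-0.252  0.173] -0.25
20 [-0.325  0.244] -0.333
25 [-0.391  0.322] -0.417
30 [-0.45   0.405] -0.5
35 [-0.502  0.493] -0.583
40 [-0.546  0.585] -0.667
45 [-0.582  0.68 ] -0.75
50 [-0.609  0.778] -0.833
55 [-0.628  0.879] -0.917
```

```bash

python3 -m inch '{"translation":[[-0.089,0.05,0],[-0.173,0.108,0],[-0.252,0.173,0],[-0.325,0.244,0],[-0.391,0.322,0],[-0.45,0.405,0],[-0.502,0.493,0],[-0.546,0.585,0],[-0.546,0.585,0]],"rot":[[0,0,-0.083],[0,0,-0.167],[0,0,-0.25],[0,0,-0.333],[0,0,-0.417],[0,0,-0.5],[0,0,-0.583],[0,0,-0.667],[0,0,-0.667]],"jaw":[12,12,12,12,12,12,12,12,12]}' 30
python3 - <<'E'
from h import *
s=r.read_state(); p=s['ee_pos'][:2]; pv=np.array([.6105,-.065]); d=p-pv; print(np.linalg.norm(d),np.degrees(np.arctan2(d[1],d[0])))
a=Rot.from_quat(s['eef_rot']).as_matrix(); y0=np.degrees(np.arctan2(a[1,1],a[0,1])); print('y',y0,s['torque'])
for k in range(0,20,2):
    t=-np.radians(k); c,sn=np.cos(t),np.sin(t); q=pv+[c*d[0]-sn*d[1],sn*d[0]+c*d[1]]; print(k,((q-p)*10).round(3), round(-k/60,3))
E
```

```text
time: 17.55
ee_pos: [0.5022, -0.1094, 0.0431]
eef_rot: [0.983, 0.184, -0.01, -0.007]
ft_force: [-4.6, 3.2, 2.7]
width: 0.017
0.11703359969705526 -157.69674533248792
y -68.83373557407728 [0.58462883 1.04639924 0.46711244]
0 [0. 0.] 0.0
2 [-0.015  0.038] -0.033
4 [-0.028  0.077] -0.067
6 [-0.04   0.116] -0.1
8 [-0.051  0.155] -0.133
10 [-0.061  0.195] -0.167
12 [-0.069  0.235] -0.2
14 [-0.075  0.275] -0.233
16 [-0.08   0.316] -0.267
18 [-0.084  0.356] -0.3
```

```bash

python3 -m inch '{"translation":[[-0.028,0.077,0],[-0.051,0.155,0],[-0.061,0.195,0],[-0.061,0.195,0]],"rot":[[0,0,-0.067],[0,0,-0.12],[0,0,-0.125],[0,0,-0.125]],"jaw":[12,12,12,12]}'
python3 -m inch '{"translation":[[-0.01,0.04,0],[-0.01,0.05,0],[-0.01,0.05,0]],"rot":[[0,0,0],[0,0,0],[0,0,0]],"jaw":[12,12,12]}'
python3 - <<'E'
from h import *
s=r.read_state(); p=s['ee_pos'][:2]; pv=np.array([.6105,-.065]); d=p-pv; print(np.linalg.norm(d),np.degrees(np.arctan2(d[1],d[0])))
a=Rot.from_quat(s['eef_rot']).as_matrix(); y0=np.degrees(np.arctan2(a[1,1],a[0,1])); print('y',y0,s['torque'])
E
```

```text
time: 17.95
ee_pos: [0.4964, -0.0922, 0.0433]
eef_rot: [0.993, 0.12, -0.009, -0.005]
ft_force: [1.8, -7.0, -3.6]
width: 0.0168
time: 18.25
ee_pos: [0.4963, -0.0919, 0.0435]
eef_rot: [0.993, 0.12, -0.008, -0.002]
ft_force: [5.5, -15.7, -12.2]
width: 0.0171
0.11730456152711029 -166.71889229756366
y -76.17811966802638 [-3.56374861 -1.16155771  0.03646264]
```

It sits at the hard stop: -15.7 N with no further motion, and the lever at the shut angle. Release, lift and look.

```bash

python3 -m inch '{"translation":[[0,0,0],[0,0,0],[0,0,0],[0,0,0.4],[0,0,0.9],[0,0,1],[0,0,1]],"rot":[[0,0,0],[0,0,0],[0,0,0],[0,0,0],[0,0,0],[0,0,0],[0,0,0]],"jaw":[26,36,36,36,36,36,36]}'
python3 -m inch '{"translation":[[-0.3,-0.3,0.5],[-0.5,-0.6,0.9],[-0.5,-0.6,1],[-0.5,-0.6,1]],"rot":[[0,0,0],[0,0,0],[0,0,0],[0,0,0]],"jaw":[36,36,36,36]}'
python3 - <<'E'
from h import *
w=eyes.camera('wrist'); t=eyes.camera('top')
cv2.imwrite('pics/f.png',np.vstack([cv2.resize(w[:240],(640,240)),cv2.resize(t[140:275,230:490],(640,332),interpolation=cv2.INTER_CUBIC)]))
E
```

```text
time: 18.95
ee_pos: [0.4977, -0.0914, 0.1452]
eef_rot: [0.993, 0.121, -0.006, -0.003]
ft_force: [0.5, 0.0, -0.7]
width: 0.0358
time: 19.35
ee_pos: [0.4478, -0.1529, 0.2469]
eef_rot: [0.993, 0.12, -0.004, -0.004]
ft_force: [0.3, 1.1, -0.9]
width: 0.036
```

View pics/f.png

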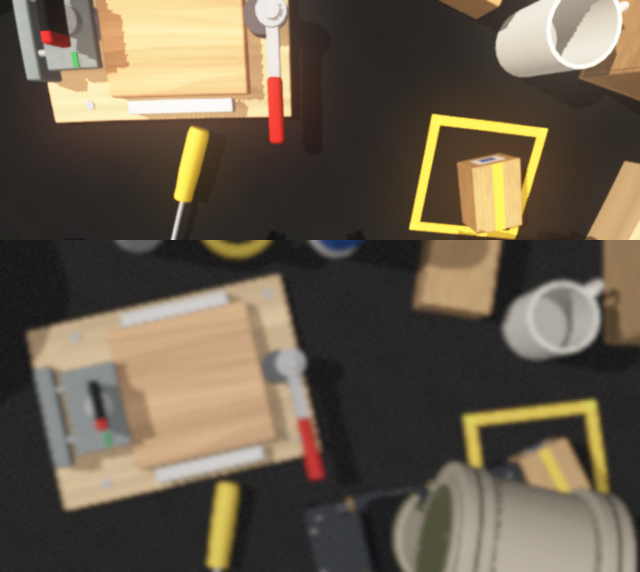

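The lever is shut along the jig's -x, and the nut still points at the mark. The carton looks off-centre in the square, so I'll check its margin.

```bash
python3 - <<'E'
from h import *
s=r.read_state(); W=cam('wrist',s); w=eyes.camera('wrist'); t=cv2.imread('pics/top2.png'); sc=eyes.camera('scene'); cv2.imwrite('pics/s9.png',sc)
A,B=cam('top'),cam('scene')
for n,im,C,roi in(('top2',t,A,(410,195,490,275)),('scene',sc,B,(100,205,205,295)),('wrist',w,W,(390,90,560,240))):
    cs=blobs(im,(20,120,80),(36,255,255),20,roi)
    for c in cs[:3]:
        q=cv2.minAreaRect(c); b=np.r_[[q[0]],cv2.boxPoints(q)]
        print(n,np.round(q[1]),'z0',ray(C,b,0)[:,:2].round(3).tolist(),'z45 c',ray(C,b[:1],.045)[0,:2].round(3))
    m=cv2.inRange(cv2.cvtColor(im,cv2.COLOR_BGR2HSV),(20,120,80),(36,255,255)); k=np.zeros_like(m); k[roi[1]:roi[3],roi[0]:roi[2]]=m[roi[1]:roi[3],roi[0]:roi[2]]
    nn,lab,st,ce=cv2.connectedComponentsWithStats(k)
    for i in range(1,nn):
        if st[i,4]>25: print('   cc',st[i],'z45',ray(C,[ce[i]],.045)[0,:2].round(3))
E
```

```text
top2 [57. 57.] z0 [[0.487, -0.37], [0.558, -0.275], [0.585, -0.443], [0.417, -0.465], [0.391, -0.299]] z45 c [ 0.488 -0.355]
   cc [ 417  204   63   62 1287] z45 [ 0.49  -0.354]
   cc [449 225  18  30 172] z45 [ 0.476 -0.382]
scene [57. 73.] z0 [[0.493, -0.37], [0.42, -0.468], [0.392, -0.294], [0.563, -0.274], [0.583, -0.439]] z45 c [ 0.52  -0.363]
scene [34.  7.] z0 [[0.45, -0.386], [0.41, -0.415], [0.4, -0.402], [0.489, -0.357], [0.498, -0.37]] z45 c [ 0.479 -0.378]
   cc [ 109  211   86   82 1505] z45 [ 0.531 -0.359]
   cc [126 228  29  25 222] z45 [ 0.479 -0.378]
wrist [120. 129.] z0 [[0.493, -0.371], [0.397, -0.3], [0.57, -0.275], [0.582, -0.44], [0.403, -0.487]] z45 c [ 0.497 -0.344]
   cc [ 410  113  143  127 4956] z45 [ 0.502 -0.339]
```

The carton is within the tape: 12 mm off centre at most per axis, and over 8 mm inside the inner edge. Handing in.

```bash
python3 -c "
from bench import r
s=r.read_state(); print(s['time'],s['ft_force']); print(r.close_job())"
```

```text
19.55 [ 0.029474    0.10168733 -0.3261795 ]
the job is handed in; nothing more can be done
None
```

The job is done and was handed in at 19.6 s, with the gripper clear of everything.

- **Carton:** I lifted it upright onto the taped square before touching anything else. The last check put it at about (0.478, -0.380), against a square centre of (0.489, -0.371). That is about 1 cm off centre but wholly inside the tape. The last pictures show it upright.
- **Nut:** With the lever still open, I turned it about 48° clockwise. The close wrist picture then showed the red end in line with the green mark. After clamping I only checked this by eye in the final pictures, and it still looked aligned.
- **Lever:** I gripped the handle and followed its arc to the hard stop, where pushing with about 16 N moved it no further. The measured angle was within 1° of fully shut, and it stayed shut after release. I judged that the seat base is held from the lever at its stop; I did not push on it to test.

I kept clear of the other things on the table. The cameras agreed to within about 6 mm throughout, and no check failed.

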